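# Set a flat bar on the bending block for folding

### The job

I am about to fold a bracket from the flat bar that lies on the steel block in the small machine vice. First crank the vice shut so that it grips the loose block tightly; then slide the bar along the block, long end outward (the way it already sticks out, towards you), until the marked fold line lies right over the block's edge and square to it, without ever letting the bar tip. More than half of it then hangs out, so finish while still holding the short end firmly down flat on the block, and leave the things lying around alone.

Things in the scene. Friction and masses are not known exactly. Their poses are not given: they have to be found in the camera images.
- vice: small grey machine vice on a round swivel base, bolted to the bench, 104 mm high to its jaw tops. Origin: middle of its underside on the bench. Its y axis is the screw axis, pointing from the fixed jaw to the crank (to the robot's left); its x axis runs along the jaws, away from the robot
- vice_jaw: the moving jaw, 88 mm wide, between block and crank; it slides along the vice's -y towards the fixed jaw. At the start there is about 6 mm of free play between the two jaws and the block. Origin: foot of its clamping face, 51 mm above the bench
- vice_crank (a joint): crank angle (rad): 0 = knob straight up; grows clockwise seen from the crank's end, which closes the jaw by 6 mm a turn (at 1.57 the knob points to the vice's -x, at 3.14 down). It takes about 4 N at the knob while the jaw runs free; tight is about 10 N, some 7 rad after the start. The screw then holds by itself
- vice_screw (a point): fixed point on the vice's screw axis, 66 mm above the bench, in the plane of the crank arm when the crank angle is 0. The crank's throw (axis to knob axis) is 32 mm; arm and knob travel 6 mm along the vice's -y per turn with the jaw
- vice_knob (a point): middle of the crank's black cylindrical knob, the place to grip; knob 18 mm thick, 60 mm long, parallel to the screw axis, free to spin on its pin. It lies 40 mm outside the crank arm's plane, away from the vice
- bend_block: plain dark steel block standing loose between the jaws, 90 (x) x 50 (y) x 74 mm, 2.4 kg; its top stands 125 mm above the bench, 21 mm above the jaws. Origin: middle of its underside; axes parallel to the vice's within 0.03 rad
- block_edge (a point): middle of the block's top edge at its -x end, the edge the fold line must reach (the end over which the bar's long end sticks out)
- flat_bar: flat steel bar lying on the block, 185 (x) x 36 (y) x 6 mm, about 0.34 kg, centre of mass at its middle. Origin: middle of its underside; +x points to the short end (7 mm hole), -x to the long end (11 mm hole)
- bar_line (a point): middle of the 3 mm wide black marker-pen fold line drawn across the bar's top, 27.5 mm from the bar's middle towards +x: the short end is 65 mm long, the long end 120 mm. At the start the line lies 40 to 65 mm short of the edge
- bent_bracket: bystander: a finished L-shaped bracket, 117 mm high, standing beside the vice; origin in its underside near the fold
- hammer: bystander: hammer lying on the bench; origin near the middle of its underside
- caliper: bystander: caliper lying behind the vice, 236 mm long; origin at its middle
- oil_filter: bystander: blue oil filter, 69 mm across, 90 mm high; origin in the middle of its underside
There are look-alikes about, which are no part of the job. Several things have the shape of the flat_bar; the one meant has the colours described above. What is shaped like the bend_block but orange is not meant.

How it is judged:
By the outcome, as a careful person would: the job done as asked, in the order asked, and still so for the second after the job is handed in, while the arm keeps its last pose, push and grip.
It also fails if it takes over 54 s, if anything falls off the work surface, if the arm or the gripper's body presses on something with over 40 N, if the wrist force passes 120 N, or if a joint passes its speed limit or range.

### The arm

A 7-joint arm with a two-finger parallel gripper is mounted at the origin on a cart in front of the work surface, level with it; the furniture and walls round the work are solid. World frame = base frame: x ahead of the robot, y to its left, z up, the work surface at z = 0. Lengths are in m, angles in rad, forces in N, time in s.
With the tool pointing down it reaches from about 0.35 to 0.9 m from the base axis. Payload 8.1 kg.
Tool frame: the origin (TCP) lies midway between the tips of the shut fingers; the grasp point (between the pads) lies arm.grasp_offset behind it (arm.grasp_offset is the distance from the TCP to the grasp point, in m); z points along the fingers, y is the line along which they close (so a half turn about z gives the same grasp; the last joint's range is limited). The gripper opens to 92 mm and grips with 3 to 60 N. Pads are 19 mm wide; open, the fingers measure 130 mm over their backs; the gripper's body (75 mm by 190 mm) begins 47 mm behind the grasp point.
Start: joints at [-1.266, 0.434, 0.025, 1.573, -0.012, 1.134, -0.075], TCP at [0.248, 0.574, 0.227] pointing down, gripper open.
Joint ranges: [-2.62, 2.62], [-0.44, 2.09], [-1.27, 1.32], [0.08, 2.57], [-1.32, 4.46], [0.12, 2], [-2.74, 2.74]. Speed limits (rad/s): [2.22, 2.22, 3.01, 3.01, 3.14, 3.14, 3.14].

### API

Orientations are given as a rotation vector (axis times angle).
In Python, from cell import observe, imaging, arm gives the robot as it stands.
- The arm moves only by the tool apply_moves, never from a script. Its argument "commands" is a list of rows, each a list of 5 numbers: the opening in per cent of the stroke, from 0 (shut) to 100 (fully open), then the shift along the world's x, y, z in units of 0.06 m (1.0 is 0.06 m), then the turn about the world's z in units of 0.5 rad (1.0 is 0.5 rad). A call has 1 to 12 rows; each row shifts and turns the commanded pose from where the row before left it; what a row does not reach is not made up. A row lasts 1/8 s, in which the tool goes at most 62.5 mm and 10.7 degrees, less where a joint would pass 70% of its speed; a pose out of reach is approached as far as the arm can. A call with a number of a shift or a turn outside -1 to 1 is refused whole. A call with a gripper value outside its range is refused whole. The fingers move at their own pace and stop on an object; "newtons" is the grip in N (left out, the last holds). Time passes only in rows, so rows that do not move let the fingers close. It gives the time, the measured TCP pose, the force, the opening and the grip force at its end, in the units of the state.
- observe(): the state, without advancing time (a new reading comes with each control period).
- imaging.get_image(name): name is "scene" or "top" or "wrist"; returns (picture, depth): 480x640x3 uint8, red, green, blue; 480x640 float32, m along the optical axis (not along the pixel's ray), 0 where there is no reading.
- imaging.camera_params(name): a dict with "camera_matrix" (3x3 intrinsics, pixels), "origin" and "rotation" of the camera in the world; the wrist camera has in their place "tool_from_camera" (4x4, takes a point from camera to tool coordinates, whose origin is the TCP and whose axes are the flange's). Camera axes: x right, y up, looking along -z (the intrinsics and any distortion apply to the point x, -y, -z); pixel columns grow to the right and rows downward; lengths in m; the calibration is good to about 2 mm. A picture is of the moment at which its call begins: read the wrist's pose just before it. camera_params takes no time and is no camera call.
- arm.sign_off(): hands the job in; it is judged then, once.
The state is a dict: "clock": time; "joints": joint angles; "dq": joint speeds; "joint_efforts": joint torques, N m; "position": TCP position; "ee_rot": TCP orientation; "force": force on the tool from outside, world axes, zero at the start; "ft_torque": the same for the moment, N m; "width": opening from 0.0 (shut) to 1.0 (fully open); "gripper_force": force on a finger pad.
Only numpy, scipy, OpenCV 4.12 (cv2) and the standard library are available. Lean on these libraries where they do the work, as an engineer would, in place of code of your own. Each camera call takes 0.05 s, during which the arm holds its last target. There are 200 camera calls.

## Working session

There is one attempt and no reset: what is moved stays moved. The work goes in short steps, Python scripts to look and compute and a tool call to move; the robot and the scene stay as the last step left them, time stands still between calls to the robot, and variables do not carry over. Pictures are saved under pics/ and viewed, at most 10 in all, crops included, and the job is handed in when it is done.

Besides the shell and the picture viewer there is one more tool, called after ">>>" as a command line: name --pt "numbers of a row" for each row, then --argument value for the rest. apply_moves: Moves the arm, as the interface text tells. Its arguments: {"type":"object","properties":{"commands":{"type":"array"},"newtons":{"type":"number"}},"required":["commands"]}

```bash
ls; mkdir -p pics; cat > h.py <<'E'
import numpy as np, cv2
from scipy.spatial.transform import Rotation as R
from cell import observe, imaging, arm
def cam(name, st=None):
    p=imaging.camera_params(name); K=np.array(p["camera_matrix"])
    if name=="wrist":
        T=np.array(p["tool_from_camera"]); Rt=R.from_rotvec(st["ee_rot"]).as_matrix()
        return K, np.array(st["position"])+Rt@T[:3,3], Rt@T[:3,:3]
    return K, np.array(p["origin"]), np.array(p["rotation"])
def rays(c,uv):
    K,o,Rm=c; uv=np.atleast_2d(uv).astype(float)
    d=np.c_[(uv[:,0]-K[0,2])/K[0,0], -(uv[:,1]-K[1,2])/K[1,1], -np.ones(len(uv))]
    return o, d@Rm.T
def onz(c,uv,z):
    o,d=rays(c,uv); return o+d*((z-o[2])/d[:,2])[:,None]
def cloud(c,depth):
    v,u=np.mgrid[:480,:640]; o,d=rays(c,np.c_[u.ravel(),v.ravel()])
    return (o+d*depth.reshape(-1,1)).reshape(480,640,3)
def proj(c,P):
    K,o,Rm=c; q=(np.atleast_2d(P)-o)@Rm; return np.c_[K[0,0]*q[:,0]/-q[:,2]+K[0,2], K[1,2]-K[1,1]*q[:,1]/-q[:,2]]
E
python3 - <<'E'
from h import *
s=observe(); print(s); print(arm.grasp_offset)
for n in("scene","top"):
    im,d=imaging.get_image(n); np.savez(f"{n}0.npz",im=im,d=d); cv2.imwrite(f"pics/{n}0.png",im[:,:,::-1]); p=imaging.camera_params(n); print(p)
print(imaging.camera_params("wrist"))
E
```

```text
pics
{'clock': 0.0, 'joints': array([-1.26562688,  0.43524614,  0.02501378,  1.57409545, -0.01163292,
        1.13399791, -0.07509775]), 'dq': array([ 0.00045403, -0.00185353, -0.00010505, -0.00132819,  0.00049308,
        0.00058391,  0.00134718]), 'joint_efforts': array([ 2.79831856e-04, -6.67848086e+01,  9.85180065e-01, -3.14450061e+01,
       -6.04993757e-02,  4.27959440e-02,  1.55881994e-04]), 'position': array([0.24771298, 0.57325654, 0.22593169]), 'ee_rot': array([-6.36237347e-01, -3.07629458e+00,  2.49673162e-03]), 'force': array([-0.54382677, -0.31973688, -0.37200554]), 'ft_torque': array([-0.0280916 , -0.00349628,  0.01821984]), 'gripper_force': 0.0, 'width': 0.9975780997060394}
0.0188
{'camera_matrix': array([[440.36291628,   0.        , 325.04797523],
       [  0.        , 440.36291628, 240.25611833],
       [  0.        ,   0.        ,   1.        ]]), 'origin': array([-0.05095803, -0.7275798 ,  0.5218628 ]), 'rotation': array([ 1.0921257 , -0.41302884, -0.69286245])}
{'camera_matrix': array([[528.58237378,   0.        , 317.49383563],
       [  0.        , 528.58237378, 236.616189  ],
       [  0.        ,   0.        ,   1.        ]]), 'origin': array([ 0.39902566, -0.08714782,  1.44633129]), 'rotation': array([ 0.09863532, -0.09599967, -1.5739165 ])}
{'camera_matrix': array([[420.12863473,   0.        , 316.24269318],
       [  0.        , 420.12863473, 236.67996483],
       [  0.        ,   0.        ,   1.        ]]), 'tool_from_camera': array([[ 4.02068283e-04,  9.52871967e-01,  3.03372465e-01,
         8.30535290e-02],
       [ 9.99999913e-01, -4.17730106e-04, -1.32673225e-05,
        -5.71836346e-04],
       [ 1.14085752e-04,  3.03372444e-01, -9.52872052e-01,
        -1.57806900e-01],
       [ 0.00000000e+00,  0.00000000e+00,  0.00000000e+00,
         1.00000000e+00]])}
```

```bash
sed -i 's/return K, np.array(p\["origin"\]), np.array(p\["rotation"\])/return K, np.array(p["origin"]), R.from_rotvec(p["rotation"]).as_matrix()/' h.py; python3 -c "
from h import *
for n in('scene','top'):
    c=cam(n);print(n,onz(c,[(320,240)],0)); z=np.load(n+'0.npz'); print(cloud(c,z['d'])[240,320])"
```

```text
scene [[0.71794766 0.11528973 0.        ]]
[ 0.56543655 -0.05189198  0.10351058]
top [[ 0.56962366 -0.09204466  0.        ]]
[ 0.57017589 -0.09206051 -0.00468184]
```

View pics/scene0.png

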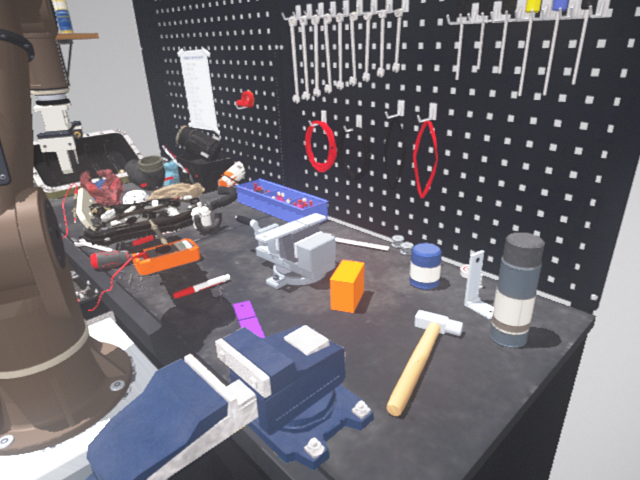

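View pics/top0.png

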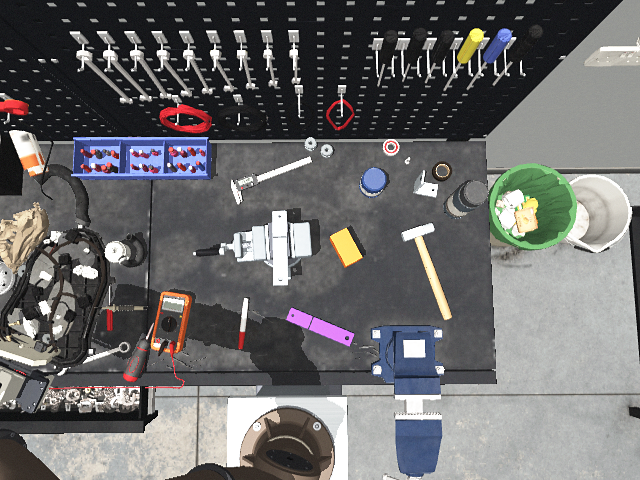

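Scene view: grey vice at about (295,250), orange look-alike block (348,285), purple look-alike bar (248,318). Top view: vice (270,247), steel bar on it (280,247), black knob (207,252), orange block (346,247), purple bar (320,327), blue filter (373,181), bracket (427,184), hammer (430,270), caliper (270,178).

Candidates (top): bars — steel on the vice (280,247), which is the one meant, or purple (320,327). Blocks — the one under the bar in the vice, or orange (346,247). Vices — grey (270,247), or large blue (410,350). Checking with a close crop.

```bash
python3 - <<'E'
from h import *
z=np.load("top0.npz"); im=z["im"]; d=z["d"]
cv2.imwrite("pics/topc.png",cv2.resize(im[195:300,185:325,::-1],None,fx=5.5,fy=5.5,interpolation=cv2.INTER_CUBIC))
c=cam("top"); P=cloud(c,d)
for u,v in [(200,253),(207,252),(215,251),(225,249),(240,247),(262,247),(280,220),(280,247),(280,275),(300,240)]: print(u,v,P[v,u].round(4))
z=np.load("scene0.npz"); P=cloud(cam("scene"),z["d"])
for u,v in [(242,220),(250,225),(310,225)]: print(u,v,P[v,u].round(4))
E
```

```text
200 253 [0.5257 0.2148 0.1029]
207 252 [0.528  0.1966 0.1047]
215 251 [0.531  0.1772 0.0996]
225 249 [0.5387 0.1564 0.073 ]
240 247 [0.5427 0.1158 0.083 ]
262 247 [0.5403 0.0566 0.1032]
280 220 [0.6063 0.0092 0.1252]
280 247 [0.5372 0.0087 0.1298]
280 275 [0.4673 0.0086 0.1273]
300 240 [ 0.5577 -0.0405  0.1031]
242 220 [0.5215 0.1986 0.0973]
250 225 [0.5261 0.1705 0.0897]
310 225 [ 0.5764 -0.0069  0.1245]
```

View pics/topc.png

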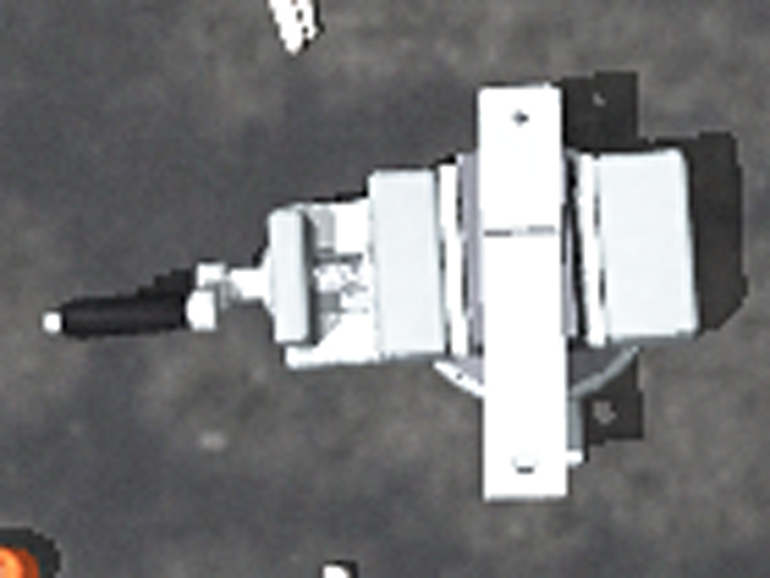

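Confirmed: the bare steel bar with the black line (crop (520,231)) lies on the dark block in the grey vice. The knob is at crop (125,315), about 0.4 rad from the top. I'll move above the knob for a wrist view.

>>> apply_moves --pt "100 0.47 -0.62 0.06 -0.22" --pt "100 0.47 -0.62 0.06 -0.22" --pt "100 0.47 -0.62 0.06 -0.22" --pt "100 0.47 -0.62 0.06 -0.22" --pt "100 0.47 -0.62 0.06 -0.22" --pt "100 0.47 -0.62 0.06 -0.22" --pt "100 0.47 -0.62 0.06 -0.22" --pt "100 0.47 -0.62 0.06 -0.22" --pt "100 0.47 -0.62 0.06 -0.22" --pt "100 0.47 -0.62 0.06 -0.22" --pt "100 0 0 0 0" --pt "100 0 0 0 0" --newtons 35

```text
clock: 1.6
position: [0.5293, 0.2023, 0.2623]
ee_rot: [-2.149, -2.291, 0.001]
force: [-0.6, 0.9, -0.2]
width: 1.003
gripper_force: 0.0
```

```bash
python3 - <<'E'
from h import *
s=observe(); im,d=imaging.get_image("wrist"); np.savez("w1.npz",im=im,d=d,p=s["position"],r=s["ee_rot"]); cv2.imwrite("pics/w1.png",im[:,:,::-1]); print(s["clock"],s["position"],s["ee_rot"],s["force"],s["joints"].round(2))
E
```

```text
1.6 [0.52931808 0.2022965  0.2623213 ] [-2.14870591e+00 -2.29072899e+00  9.20542853e-04] [-0.63679227  0.85806213 -0.16472406] [-0.76  0.32  0.41  1.69 -0.14  1.16 -0.26]
```

View pics/w1.png

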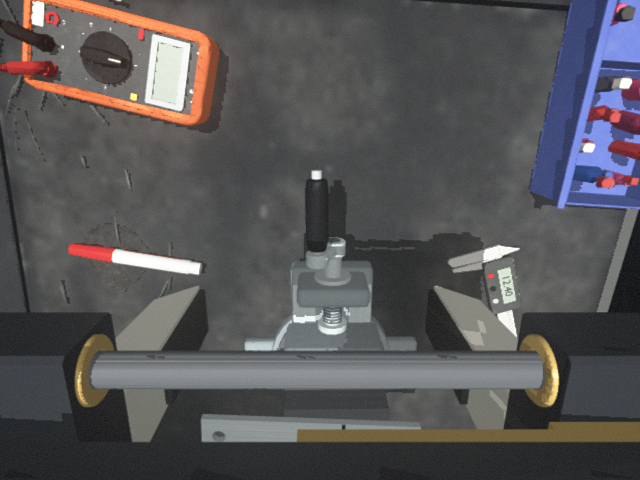

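The wrist view shows the knob from (317,180) to (317,248), the screw hub near (335,260), the spindle at (333,317), and the bar and block low down, partly hidden by the gripper.

```bash
python3 - <<'E'
from h import *
z=np.load("w1.npz"); im=z["im"]; d=z["d"]; c=cam("wrist",dict(position=z["p"],ee_rot=z["r"])); P=cloud(c,d)
# knob: dark and z>.09
g=im.max(2); m=(g<70)&(P[...,2]>.085)&(P[...,2]<.115); m[:, :290]=0;m[:,345:]=0;m[:170]=0;m[255:]=0
n,l,st,ce=cv2.connectedComponentsWithStats(m.astype(np.uint8)); k=1+np.argmax(st[1:,4]); print(st[k],ce[k])
Q=P[l==k]
top=[]
for v in range(182,250,5):
    us=np.where(l[v]==k)[0]
    if len(us)<5: continue
    a=P[v,us]; e=onz(c,[(us[0]-.5,v),(us[-1]+.5,v)],a[:,2].max()-.009)
    print(v,us[0],us[-1],e[:,0].round(4),e[:,1].mean().round(4),'x',e[:,0].mean().round(4),'ztop',a[:,2].max().round(4))
    top.append([e[:,0].mean(),e[:,1].mean()])
top=np.array(top); print(np.polyfit(top[:,1],top[:,0],1))
for v in (238,245,255,262,270,285,293,300,310,325): print(v,[tuple(P[v,u].round(3)) for u in (300,312,325,335,345,360)])
# green edge: foot rear jaw plate edges
E
```

```text
[ 305  178   24   74 1591] [316.78315525 214.59899434]
182 306 327 [0.5186 0.5358] 0.2254 x 0.5272 ztop 0.1021
187 306 327 [0.5188 0.536 ] 0.2218 x 0.5274 ztop 0.104
192 305 328 [0.5183 0.537 ] 0.2182 x 0.5276 ztop 0.1058
197 305 328 [0.5185 0.5373] 0.214 x 0.5279 ztop 0.1047
202 305 328 [0.5187 0.5377] 0.2099 x 0.5282 ztop 0.1043
207 306 328 [0.5197 0.538 ] 0.2059 x 0.5288 ztop 0.1043
212 306 328 [0.52   0.5383] 0.2017 x 0.5291 ztop 0.1041
217 306 328 [0.5202 0.5385] 0.1978 x 0.5294 ztop 0.1047
222 306 328 [0.5204 0.5389] 0.1934 x 0.5297 ztop 0.1038
227 306 328 [0.5207 0.5391] 0.1894 x 0.5299 ztop 0.1045
232 306 328 [0.5209 0.5395] 0.1852 x 0.5302 ztop 0.1042
237 306 328 [0.5212 0.5398] 0.181 x 0.5305 ztop 0.1046
242 307 326 [0.5222 0.5385] 0.1766 x 0.5303 ztop 0.1042
247 308 325 [0.5233 0.538 ] 0.1721 x 0.5306 ztop 0.1035
[-0.06904979  0.54283466]
238 [(np.float64(0.515), np.float64(0.148), np.float64(-0.001)), (np.float64(0.526), np.float64(0.182), np.float64(0.104)), (np.float64(0.537), np.float64(0.182), np.float64(0.1)), (np.float64(0.547), np.float64(0.17), np.float64(0.062)),
[... 2630 characters left out ...]
4(0.52), np.float64(0.091), np.float64(0.051)), (np.float64(0.531), np.float64(0.092), np.float64(0.051)), (np.float64(0.543), np.float64(0.103), np.float64(0.071)), (np.float64(0.552), np.float64(0.105), np.float64(0.073)), (np.float64(0.564), np.float64(0.091), np.float64(0.046)), (np.float64(0.578), np.float64(0.095), np.float64(0.051))]
325 [(np.float64(0.521), np.float64(0.081), np.float64(0.062)), (np.float64(0.532), np.float64(0.081), np.float64(0.061)), (np.float64(0.544), np.float64(0.089), np.float64(0.073)), (np.float64(0.553), np.float64(0.089), np.float64(0.072)), (np.float64(0.563), np.float64(0.09), np.float64(0.073)), (np.float64(0.578), np.float64(0.085), np.float64(0.062))]
```

>>> apply_moves --pt "100 -0.02 0.15 -0.6 0.01" --pt "100 0 0 -0.7 0" --pt "100 0 0 -0.7 0" --pt "100 0 0 -0.6 0" --pt "100 0 0 -0.4 0" --pt "100 0 0 -0.1 0" --pt "0 0 0 0 0" --pt "0 0 0 0 0" --pt "0 0 0 0 0" --pt "0 0 0 0 0" --pt "0 0 0 0 0" --pt "0 0 0 0 0" --newtons 35

```text
clock: 3.15
position: [0.5287, 0.2107, 0.0768]
ee_rot: [2.145, 2.295, 0.0]
force: [0.0, -0.7, 0.0]
width: 0.396
gripper_force: 0.0
```

```bash
python3 - <<'E'
from h import *
s=observe(); print(s["clock"],s["position"],s["force"],s["width"],s["gripper_force"])
# circle rows
psi=.069; th0=.41; r=.032
def p(th): 
    a=-r*np.sin(th); b=-.006*(th-th0)/6.2832; return np.array([a*np.cos(psi)-b*np.sin(psi), a*np.sin(psi)+b*np.cos(psi), r*np.cos(th)])
th=th0+.25*np.arange(0,33)
D=np.diff([p(t) for t in th],axis=0)/.06
for i,x in enumerate(D): print(i+1, round(th[i+1],2), x.round(3).tolist())
E
```

```text
3.15 [0.52870452 0.21073996 0.07679392] [ 0.01755053 -0.69793178  0.02701692] 0.3963623303698585 0.0
1 0.66 [-0.114, -0.012, -0.068]
2 0.91 [-0.094, -0.01, -0.094]
3 1.16 [-0.067, -0.009, -0.114]
4 1.41 [-0.037, -0.007, -0.128]
5 1.66 [-0.004, -0.004, -0.133]
6 1.91 [0.028, -0.002, -0.13]
7 2.16 [0.06, 0.0, -0.119]
8 2.41 [0.087, 0.002, -0.1]
9 2.66 [0.109, 0.004, -0.076]
10 2.91 [0.125, 0.005, -0.046]
11 3.16 [0.132, 0.005, -0.014]
12 3.41 [0.132, 0.005, 0.019]
13 3.66 [0.123, 0.004, 0.051]
14 3.91 [0.106, 0.003, 0.08]
15 4.16 [0.083, 0.002, 0.104]
16 4.41 [0.055, -0.0, 0.121]
17 4.66 [0.024, -0.002, 0.131]
18 4.91 [-0.009, -0.005, 0.133]
19 5.16 [-0.042, -0.007, 0.126]
20 5.41 [-0.072, -0.009, 0.112]
21 5.66 [-0.097, -0.011, 0.09]
22 5.91 [-0.116, -0.012, 0.064]
23 6.16 [-0.128, -0.013, 0.033]
24 6.41 [-0.132, -0.013, -0.0]
25 6.66 [-0.128, -0.013, -0.033]
26 6.91 [-0.116, -0.012, -0.064]
27 7.16 [-0.097, -0.011, -0.091]
28 7.41 [-0.071, -0.009, -0.112]
29 7.66 [-0.041, -0.007, -0.126]
30 7.91 [-0.009, -0.005, -0.133]
31 8.16 [0.024, -0.002, -0.131]
32 8.41 [0.056, -0.0, -0.121]
```

>>> apply_moves --pt "0 0 0 0 0" --pt "0 0 0 0 0" --pt "0 0 0 0 0" --pt "0 0 0 0 0" --pt "0 0 0 0 0"

```text
clock: 3.78
position: [0.5289, 0.2107, 0.0768]
ee_rot: [2.145, 2.295, 0.0]
force: [1.2, -1.2, -0.9]
width: 0.187
gripper_force: 35.0
```

Gripped, and the knob is centred. Turning begins.

>>> apply_moves --pt "0 -0.114 -0.012 -0.068 0" --pt "0 -0.094 -0.01 -0.094 0" --pt "0 -0.067 -0.009 -0.114 0" --pt "0 -0.037 -0.007 -0.128 0"

```text
clock: 4.28
position: [0.5108, 0.2085, 0.0525]
ee_rot: [2.144, 2.294, 0.003]
force: [7.2, -1.1, 1.7]
width: 0.19
gripper_force: 35.0
```

>>> apply_moves --pt "0 -0.004 -0.004 -0.133 0" --pt "0 0.028 -0.002 -0.13 0" --pt "0 0.06 0 -0.119 0" --pt "0 0.087 0.002 -0.1 0" --pt "0 0.109 0.004 -0.076 0" --pt "0 0.125 0.005 -0.046 0"

```text
clock: 5.03
position: [0.5341, 0.2087, 0.0164]
ee_rot: [-2.145, -2.295, 0.0]
force: [-0.5, -1.0, 13.7]
width: 0.193
gripper_force: 35.0
```

>>> apply_moves --pt "0 0.132 0.005 -0.014 0" --pt "0 0.132 0.005 0.019 0" --pt "0 0.123 0.004 0.051 0" --pt "0 0.106 0.003 0.08 0" --pt "0 0.083 0.002 0.104 0" --pt "0 0.055 0 0.121 0"

```text
clock: 5.78
position: [0.5732, 0.2101, 0.0384]
ee_rot: [2.144, 2.295, 0.002]
force: [2.6, 1.9, -7.7]
width: 0.185
gripper_force: 35.0
```

>>> apply_moves --pt "0 0.024 -0.002 0.131 0" --pt "0 -0.009 -0.005 0.133 0" --pt "0 -0.042 -0.007 0.126 0" --pt "0 -0.072 -0.009 0.112 0" --pt "0 -0.097 -0.011 0.09 0" --pt "0 -0.116 -0.012 0.064 0"

```text
clock: 6.52
position: [0.5537, 0.2072, 0.0782]
ee_rot: [2.144, 2.295, 0.002]
force: [3.8, 2.6, -5.1]
width: 0.188
gripper_force: 35.0
```

>>> apply_moves --pt "0 -0.128 -0.013 0.033 0" --pt "0 -0.132 -0.013 0 0" --pt "0 -0.128 -0.013 -0.033 0"

```text
clock: 6.9
position: [0.5307, 0.2048, 0.0779]
ee_rot: [2.144, 2.294, 0.003]
force: [9.1, 2.7, -7.9]
width: 0.188
gripper_force: 35.0
```

>>> apply_moves --pt "0 -0.116 -0.012 -0.064 0" --pt "0 0 0 0 0"

```text
clock: 7.15
position: [0.5238, 0.2041, 0.0739]
ee_rot: [2.144, 2.295, 0.003]
force: [7.4, 2.6, -7.8]
width: 0.189
gripper_force: 35.0
```

>>> apply_moves --pt "0 -0.097 -0.011 -0.091 0" --pt "0 0 0 0 0"

```text
clock: 7.4
position: [0.5192, 0.2038, 0.0693]
ee_rot: [2.143, 2.294, 0.006]
force: [7.9, 2.5, -2.0]
width: 0.187
gripper_force: 35.0
```

>>> apply_moves --pt "0 -0.071 -0.009 -0.112 0" --pt "0 0 0 0 0"

```text
clock: 7.65
position: [0.5153, 0.2035, 0.0632]
ee_rot: [2.143, 2.294, 0.008]
force: [5.9, 3.1, 5.9]
width: 0.188
gripper_force: 35.0
```

>>> apply_moves --pt "0 -0.021 -0.003 -0.063 0" --pt "0 0 0 0 0"

```text
clock: 7.9
position: [0.5139, 0.2034, 0.0598]
ee_rot: [2.144, 2.294, 0.008]
force: [3.3, 1.7, 12.7]
width: 0.192
gripper_force: 35.0
```

>>> apply_moves --pt "0 -0.015 -0.002 -0.06 0" --pt "0 0 0 0 0"

```text
clock: 8.15
position: [0.5127, 0.2033, 0.0564]
ee_rot: [2.144, 2.294, 0.007]
force: [1.5, 2.1, 17.2]
width: 0.192
gripper_force: 35.0
```

Tight: about 17 N at 7.5 rad and rising steeply. I'll release, then go up and over to view the bar.

>>> apply_moves --pt "60 0 0 0 0" --pt "60 0 0 0 0" --pt "60 0 0 0 0" --pt "60 0 0 0 0" --pt "60 0 0.05 0.5 0" --pt "60 0 0.05 0.9 0" --pt "60 0 0 0.9 0.3" --pt "60 0.1 -0.2 0.7 0.35" --pt "60 0.2 -0.4 0.2 0.35" --pt "60 0.2 -0.45 0.1 0.35" --pt "60 0.2 -0.45 0 0.35" --pt "60 0.2 -0.45 0 0.35"

```text
clock: 9.65
position: [0.5644, 0.0903, 0.2516]
ee_rot: [-0.735, -3.053, 0.001]
force: [-0.7, 0.1, 1.1]
width: 0.599
gripper_force: 0.0
```

>>> apply_moves --pt "60 0.2 -0.45 0 0.35" --pt "60 0.2 -0.45 0 0.35" --pt "60 0.2 -0.4 0 0.35" --pt "60 0.1 -0.05 0 0.04" --pt "60 0 0 0 0" --pt "60 0 0 0 0"

```text
clock: 10.4
position: [0.6064, 0.0121, 0.2517]
ee_rot: [0.105, -3.139, -0.001]
force: [0.2, 0.3, -0.3]
width: 0.6
gripper_force: 0.0
```

```bash
python3 - <<'E'
from h import *
s=observe(); im,d=imaging.get_image("wrist"); np.savez("w2.npz",im=im,d=d,p=s["position"],r=s["ee_rot"]); cv2.imwrite("pics/w2.png",im[:,:,::-1]); print(s["clock"],s["position"],s["ee_rot"],s["force"],s["joints"].round(2))
E
```

```text
10.4 [0.60635773 0.01208374 0.25167976] [ 1.04985086e-01 -3.13902157e+00 -9.98749240e-04] [ 0.15711111  0.337937   -0.28955856] [-0.22  0.39  0.16  1.59 -0.07  1.17  1.59]
```

View pics/w2.png

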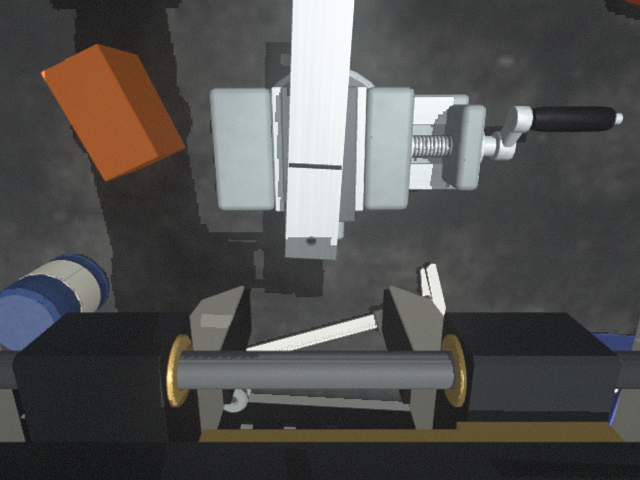

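The jaws are now flush on the block. The view has the fold line at (315,166), the short end at (311,250), the block's -x edge at row ~87, and the bar's long end leaving the picture at the top. Measuring these.

```bash
cat > meas.py <<'E'
from h import *
def meas(f):
    z=np.load(f); im=z["im"]; c=cam("wrist",dict(position=z["p"],ee_rot=z["r"])); P=cloud(c,z["d"]); g=cv2.cvtColor(im,cv2.COLOR_RGB2GRAY).astype(float); Z=P[...,2]
    return z,im,c,P,g,Z
E
python3 - <<'E'
from meas import *
z,im,c,P,g,Z=meas("w2.npz")
for v in (40,70,80,84,86,88,90,94,110,150,166,190,205,230):
    row=g[v]; print(v,[(u,int(row[u]),round(float(Z[v,u])*1000)) for u in range(268,372,6)])
print("col along bar side 282:",[(v,int(g[v,281]),round(float(Z[v,281])*1000)) for v in range(78,98,2)])
print("col 355:",[(v,int(g[v,354]),round(float(Z[v,354])*1000)) for v in range(74,98,2)])
E
```

```text
40 [(268, 85, -3), (274, 86, 0), (280, 84, -2), (286, 89, 0), (292, 241, 132), (298, 243, 131), (304, 244, 129), (310, 247, 132), (316, 246, 131), (322, 245, 130), (328, 247, 131), (334, 249, 131), (340, 250, 131), (346, 250, 131), (352, 101, -2), (358, 96, -1), (364, 95, 0), (370, 96, 0)]
70 [(268, 66, -1), (274, 69, -1), (280, 74, 0), (286, 79, -1), (292, 240, 130), (298, 244, 130), (304, 241, 132), (310, 243, 131), (316, 246, 131), (322, 245, 131), (328, 247, 130), (334, 250, 132), (340, 249, 132), (346, 249, 131), (352, 126, 14), (358, 99, -1), (364, 95, -1), (370, 97, 0)]
80 [(268, 71, -2), (274, 72, -2), (280, 100, 16), (286, 113, 17), (292, 242, 131), (298, 243, 131), (304, 241, 129), (310, 240, 131), (316, 245, 130), (322, 245, 132), (328, 247, 131), (334, 250, 130), (340, 247, 131), (346, 248, 131), (352, 143, 21), (358, 185, 19), (364, 197, 18), (370, 96, -2)]
84 [(268, 69, -2), (274, 80, -1), (280, 112, 16), (286, 93, 21), (292, 240, 131), (298, 243, 131), (304, 241, 131), (310, 240, 131), (316, 244, 131), (322, 245, 131), (328, 246, 131), (334, 248, 131), (340, 248, 131),
[... 2821 characters left out ...]
, (364, 101, 100), (370, 171, 104)]
230 [(268, 61, -1), (274, 58, 0), (280, 59, 0), (286, 201, 132), (292, 227, 131), (298, 230, 130), (304, 226, 132), (310, 230, 131), (316, 227, 131), (322, 229, 131), (328, 228, 131), (334, 227, 131), (340, 179, 13), (346, 81, -1), (352, 74, -1), (358, 75, -1), (364, 74, 0), (370, 77, 0)]
col along bar side 282: [(78, 76, -1), (80, 108, 18), (82, 110, 18), (84, 116, 17), (86, 113, 18), (88, 127, 125), (90, 109, 125), (92, 110, 124), (94, 111, 125), (96, 105, 124)]
col 355: [(74, 203, 17), (76, 204, 19), (78, 178, 22), (80, 149, 22), (82, 144, 22), (84, 147, 23), (86, 116, 125), (88, 135, 125), (90, 141, 124), (92, 137, 126), (94, 140, 124), (96, 139, 125)]
```

```bash
cat >> meas.py <<'E'
def line(c,pts,z): # fit x,y points
    Q=onz(c,pts,z)[:,:2]; m=Q.mean(0); d=np.linalg.svd(Q-m)[2][0]; return m,d*np.sign(d[np.argmax(abs(d))]),Q
def full(f,rows,vline):
    z,im,c,P,g,Z=meas(f); out={}
    bar=(Z>.1275)&(g>60); 
    L=[];Rr=[]
    for v in rows:
        us=np.where(g[v,270:375]>0)[0]+270
        # brightness edges of bar
        b=(g[v]>185)&(Z[v]>.1275); uu=np.where(b)[0]; uu=uu[(uu>240)&(uu<400)]
        if len(uu)>20: L.append((uu[0]-.5,v)); Rr.append((uu[-1]+.5,v))
    for n,p in(("L",L),("R",Rr)):
        m,d,Q=line(c,np.array(p),.131); out[n]=(m,np.arctan2(d[1],d[0]))
    # fold line: dark weighted row per column
    pts=[]
    l0=int(np.mean([p[0] for p in L]))+6; r0=int(np.mean([p[0] for p in Rr]))-6
    for u in range(l0,r0):
        w=np.clip(200-g[vline-12:vline+13,u],0,None); pts.append((u,(w*np.arange(vline-12,vline+13)).sum()/w.sum()))
    m,d,Q=line(c,np.array(pts),.131); out["line"]=(m,np.arctan2(d[1],d[0])-np.pi/2)
    return out,c,P,g,Z
E
python3 - <<'E'
from meas import *
o,c,P,g,Z=full("w2.npz",range(10,225,5),166)
for k,v in o.items(): print(k,v[0].round(4),round(float(v[1]),4))
# block edge -x : first v with Z>.118 per column
for a,b in((281,290),(350,356)):
    pts=[(u,np.where(Z[60:110,u]>.117)[0][0]+60-.5) for u in range(a,b)]; Q=onz(c,pts,.125); print(pts[0],pts[-1],Q.mean(0).round(4),Q[:,0].round(4))
# block sides
for nm,rng in(("Lside",(272,290)),("Rside",(346,364))):
    pts=[]
    for v in range(95,212,3):
        m=np.where((Z[v,rng[0]:rng[1]]>.116)&(Z[v,rng[0]:rng[1]]<.1285))[0]+rng[0]
        if len(m): pts.append((m[0]-.5 if nm=="Lside" else m[-1]+.5,v))
    m,d,Q=line(c,np.array(pts),.125); print(nm,m.round(4),np.arctan2(d[1],d[0]).round(4))
b=(Z>.117)&(Z<.1285); b[:,:280]=0;b[:,365:]=0
print("far", [(u,np.where(b[:235,u])[0][-1] if b[:235,u].any() else 0) for u in range(344,360,2)])
E
```

```text
L [ 0.5326 -0.0103] 0.0162
R [0.53   0.0285] 0.0415
line [0.5629 0.0108] -0.0034
(281, np.float64(66.5)) (289, np.float64(86.5)) [ 0.5132 -0.0143  0.125 ] [0.5029 0.5147 0.5146 0.5146 0.5146 0.5145 0.5145 0.5144 0.5144]
(350, np.float64(85.5)) (355, np.float64(85.5)) [0.5111 0.0287 0.125 ] [0.5112 0.5111 0.5111 0.511  0.511  0.511 ]
Lside [ 0.5564 -0.0144] 0.0733
Rside [0.5531 0.0352] 0.0744
far [(344, np.int64(221)), (346, np.int64(221)), (348, np.int64(221)), (350, np.int64(221)), (352, np.int64(221)), (354, np.int64(220)), (356, np.int64(167)), (358, 0)]
```

```bash
python3 - <<'E'
from meas import *
z,im,c,P,g,Z=meas("w2.npz")
for v in range(10,250,20):
    r=g[v]; b=np.where(Z[v,240:400]>.1278)[0]+240
    gr=np.diff(r[275:365]); uL=275+np.argmax(gr)+.5; uR=275+np.argmin(gr)+.5
    Q=onz(c,[(uL,v),(uR,v)],.131); print(v,b[0],b[-1],uL,uR,Q.round(4)[:,:2].tolist(),(Q[1,1]-Q[0,1]).round(4), np.median(Z[v,300:330]).round(4))
print([k for k in imaging.camera_params("wrist")])
Q=onz(c,[(300,165.5),(330,167)],.131);print(Q)
r=g[150:180,300];print(r.astype(int)); print(g[150:180,332].astype(int))
E
```

```text
10 293 353 292.5 353.5 [[0.4717, -0.0113], [0.4692, 0.0249]] 0.0361 0.1309
30 292 351 291.5 351.5 [[0.4825, -0.0114], [0.4801, 0.0247]] 0.036 0.1307
50 272 350 290.5 350.5 [[0.4936, -0.0114], [0.4911, 0.0251]] 0.0365 0.1307
70 291 348 290.5 349.5 [[0.5049, -0.0109], [0.5025, 0.0255]] 0.0364 0.1307
90 266 347 289.5 347.5 [[0.5166, -0.0109], [0.5142, 0.0253]] 0.0362 0.1307
110 290 346 289.5 346.5 [[0.5286, -0.0103], [0.5262, 0.0258]] 0.0361 0.131
130 289 344 356.5 277.5 [[0.538, 0.0333], [0.5414, -0.0175]] -0.0507 0.1308
150 289 343 356.5 343.5 [[0.5506, 0.0345], [0.5512, 0.026]] -0.0085 0.1306
170 288 380 287.5 363.5 [[0.5667, -0.0098], [0.5633, 0.0404]] 0.0502 0.1307
190 287 399 286.5 340.5 [[0.5802, -0.0099], [0.5777, 0.0263]] 0.0362 0.1308
210 287 339 285.5 339.5 [[0.594, -0.0099], [0.5915, 0.0268]] 0.0367 0.1311
230 286 337 285.5 343.5 [[0.6082, -0.0093], [0.6055, 0.0308]] 0.0401 0.1309
['camera_matrix', 'tool_from_camera']
[[ 0.56318584 -0.00174452  0.131     ]
 [ 0.56283862  0.01808997  0.131     ]]
[239 239 239 239 237 237 239 239 239 237 239 240 239 160  91  75  79 123
 230 239 235 235 234 236 235 235 236 234 233 234]
[238 237 238 236 238 235 237 237 239 237 237 236 238 238 224 128  85  82
  87 151 231 237 234 234 236 235 235 235 236 235]
```

Block yaw is 0.074, bar yaw about 0.015, fold line at (.563,.008), edge middle at (.5128,.0073). So the slide is about −50 mm with a turn of +0.06 rad. I'll grip the short end 35 mm behind the line.

>>> apply_moves --pt "60 -0.14 -0.06 -0.4 -0.1" --pt "60 0 0 -0.6 0" --pt "60 0 0 -0.6 0" --pt "60 0 0 -0.27 0" --pt "60 0 0 -0.1 0" --pt "60 0 0 0 0" --newtons 10

```text
clock: 11.2
position: [0.599, 0.0072, 0.1343]
ee_rot: [-0.027, 3.141, 0.0]
force: [-0.9, 0.3, 0.2]
width: 0.604
gripper_force: 0.0
```

>>> apply_moves --pt "60 -0.017 0.02 -0.113 0" --pt "60 0 0 0 0" --pt "0 0 0 0 0" --pt "0 0 0 0 0" --pt "0 0 0 0 0" --pt "0 0 0 0 0" --pt "0 0 0 0 0"

```text
clock: 12.08
position: [0.5977, 0.0082, 0.1271]
ee_rot: [-0.027, 3.141, 0.0]
force: [-0.0, 0.4, 2.4]
width: 0.387
gripper_force: 10.0
```

>>> apply_moves --pt "0 0 0 0 0" --pt "0 0 0 -0.02 0" --pt "0 0 0 0 0" --newtons 40

```text
clock: 12.45
position: [0.5977, 0.0082, 0.127]
ee_rot: [-0.027, 3.141, 0.001]
force: [-4.7, 0.6, 13.4]
width: 0.383
gripper_force: 40.0
```

>>> apply_moves --pt "0 -0.05 0.002 0 0.012" --pt "0 -0.08 0.002 0 0.012" --pt "0 -0.08 0.002 0 0.012" --pt "0 -0.08 0.002 0 0.012"

```text
clock: 12.95
position: [0.5829, 0.0087, 0.1271]
ee_rot: [-0.065, 3.135, 0.0]
force: [6.3, 0.1, 4.2]
width: 0.387
gripper_force: 40.0
```

>>> apply_moves --pt "0 -0.07 0.002 -0.01 0.012" --pt "0 -0.07 0.002 0 0.012" --pt "0 -0.07 0.002 0 0.012" --pt "0 -0.07 0.002 -0.005 0.012" --pt "0 -0.07 0.002 0 0.011" --pt "0 -0.07 0.002 0 0.011" --pt "0 -0.06 0.002 0 0" --pt "0 0 0 0 0" --pt "0 0 0 0 0"

```text
clock: 14.08
position: [0.5553, 0.0096, 0.127]
ee_rot: [-0.119, 3.131, 0.0]
force: [6.7, 0.2, 9.5]
width: 0.381
gripper_force: 40.0
```

```bash
python3 - <<'E'
from h import *
s=observe(); im,d=imaging.get_image("wrist"); np.savez("w3.npz",im=im,d=d,p=s["position"],r=s["ee_rot"]); cv2.imwrite("pics/w3.png",im[:,:,::-1]); print(s["clock"],s["position"],s["ee_rot"],s["force"])
E
```

```text
14.075 [0.55529558 0.00963404 0.12700373] [-1.19273659e-01  3.13102988e+00  3.46333009e-04] [6.65650778 0.2344112  9.54894407]
```

View pics/w3.png

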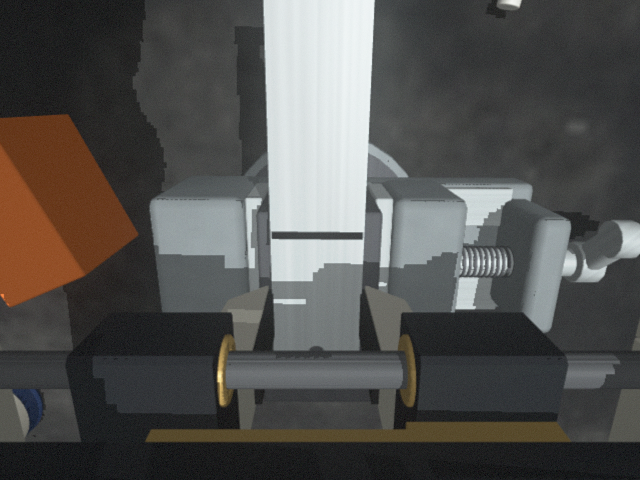

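The line is at (317,236). The block's corners show beside the bar at about row 205 (left, u≈263) and row 200 (right, u≈373). The bar lies flat in the pads. Measuring the remainder.

```bash
python3 - <<'E'
from meas import *
z,im,c,P,g,Z=meas("w3.npz")
for col in (260,262,264,266,268,370,372,374,376): print(col,[(v,int(g[v,col]),round(float(Z[v,col])*1000)) for v in range(190,222,3)])
pts=[]
for u in range(278,358):
    w=np.clip(200-g[222:250,u],0,None); pts.append((u,(w*np.arange(222,250)).sum()/w.sum()))
m,d,Q=line(c,np.array(pts),.131); print("line",m.round(4),"yaw",np.arctan(-d[0]/d[1]).round(4))
S={}
for v in range(20,230,5):
    gr=np.diff(g[v,255:285]);gl=np.diff(g[v,350:385]); S.setdefault("L",[]).append((255+np.argmax(gr)+.5,v)); S.setdefault("R",[]).append((350+np.argmin(gl)+.5,v))
for k in S:
    q=onz(c,S[k],.131); p=np.polyfit(q[:,0],q[:,1],1); r=abs(np.polyval(p,q[:,0])-q[:,1]); p=np.polyfit(q[r<.001,0],q[r<.001,1],1); print(k,p,np.polyval(p,m[0]))
for a,b in((255,270),(364,380)):
    pts=[]
    for u in range(a,b):
        k=[v for v in range(185,235) if .119<Z[v,u]<.1285]
        if len(k)>8: pts.append((u,k[0]-.5))
    q=onz(c,pts,.125) if pts else None; print(pts, None if q is None else q[:,:2].round(4).tolist())
E
```

```text
260 [(190, 103, 87), (193, 102, 94), (196, 102, 100), (199, 200, 102), (202, 192, 103), (205, 129, 103), (208, 68, 119), (211, 83, 123), (214, 108, 125), (217, 110, 124), (220, 105, 124)]
262 [(190, 104, 86), (193, 106, 93), (196, 100, 98), (199, 110, 102), (202, 88, 103), (205, 72, 113), (208, 73, 120), (211, 72, 123), (214, 104, 125), (217, 109, 125), (220, 111, 125)]
264 [(190, 101, 89), (193, 97, 93), (196, 95, 96), (199, 75, 102), (202, 68, 109), (205, 71, 115), (208, 79, 119), (211, 72, 124), (214, 108, 123), (217, 108, 125), (220, 106, 125)]
266 [(190, 99, 86), (193, 87, 88), (196, 68, 96), (199, 66, 102), (202, 67, 109), (205, 68, 113), (208, 65, 284), (211, 79, 124), (214, 101, 125), (217, 106, 125), (220, 100, 125)]
268 [(190, 128, 80), (193, 115, 90), (196, 97, 97), (199, 101, 102), (202, 95, 109), (205, 82, 114), (208, 84, 119), (211, 82, 123), (214, 80, 124), (217, 77, 124), (220, 80, 125)]
370 [(190, 102, 82), (193, 85, 89), (196, 74, 97), (199, 76, 101), (202, 78, 108), (205, 79, 113), (208, 78, 118), (211, 77, 124), (214, 108, 125), (217, 109, 125), (220, 111, 126)]
3
[... 883 characters left out ...]
0.514, -0.0165], [0.5131, -0.0162], [0.5127, -0.0158], [0.5127, -0.0154], [0.5127, -0.015], [0.5126, -0.0146], [0.513, -0.0142], [0.513, -0.0138], [0.5129, -0.0134], [0.5125, -0.0131], [0.5125, -0.0127], [0.5124, -0.0123]]
[(365, 211.5), (366, 208.5), (367, 208.5), (368, 208.5), (369, 207.5), (370, 208.5), (371, 208.5), (372, 208.5), (373, 208.5), (374, 208.5), (375, 209.5), (376, 208.5), (377, 208.5), (378, 208.5), (379, 209.5)] [[0.5112, 0.0252], [0.5099, 0.0255], [0.5099, 0.0258], [0.5099, 0.0262], [0.5095, 0.0266], [0.5098, 0.027], [0.5098, 0.0274], [0.5098, 0.0278], [0.5097, 0.0282], [0.5097, 0.0286], [0.5101, 0.029], [0.5096, 0.0293], [0.5096, 0.0297], [0.5096, 0.0301], [0.51, 0.0306]]
```

>>> apply_moves --pt "0 -0.05 -0.004 -0.005 0.005" --pt "0 -0.05 -0.004 0 0.005" --pt "0 -0.022 -0.002 -0.005 0" --pt "0 0 0 0 0" --pt "0 0 0 0 0"

```text
clock: 14.75
position: [0.5494, 0.0093, 0.127]
ee_rot: [-0.127, 3.128, 0.001]
force: [9.4, -0.4, 11.3]
width: 0.381
gripper_force: 40.0
```

```bash
cat > fin.py <<'E'
from meas import *
import sys
f=sys.argv[1]; s=observe(); im,d=imaging.get_image("wrist"); np.savez(f+".npz",im=im,d=d,p=s["position"],r=s["ee_rot"]); cv2.imwrite(f"pics/{f}.png",im[100:330,200:440,::-1].repeat(2,0).repeat(2,1)); print(s["clock"],s["position"],s["force"])
z,im,c,P,g,Z=meas(f+".npz")
v0=int(proj(c,[[.513,.0073,.131]])[0,1]); v0=v0-18+int(np.argmin(g[v0-18:v0+22,300:335].mean(1))); print("row",v0)
pts=[]
for u in range(280,355):
    w=np.clip(200-g[v0-9:v0+10,u],0,None); pts.append((u,(w*np.arange(v0-9,v0+10)).sum()/w.sum()))
m,d,Q=line(c,np.array(pts),.131); print("line",m.round(4),"yaw",np.arctan(-d[0]/d[1]).round(4))
E2=[]
for a,b in((261,266),(372,377)):
    col=g[:,a:b].mean(1); e0=int(proj(c,[[.513,.0073,.125]])[0,1]); gr=np.diff(col[e0-12:e0+12]); k=np.argmax(gr); v=e0-12+k+.5; q=onz(c,[((a+b)/2,v)],.125)[0]; print("edge",v,q.round(4)); E2.append(q)
a,b=E2; t=(m[1]-a[1])/(b[1]-a[1]); n=a+t*(b-a); print("edge yaw",np.arctan((a[0]-b[0])/(b[1]-a[1])).round(4),"remaining dx",(n[0]-m[0]).round(4))
E
python3 fin.py w4
```

```text
14.75 [0.5494262  0.00933144 0.12696458] [ 9.43155372 -0.40133664 11.31730418]
row 237
line [0.5146 0.0066] yaw 0.0753
edge 225.5 [ 0.5141 -0.0146  0.125 ]
edge 226.5 [0.511  0.0291 0.125 ]
edge yaw 0.0725 remaining dx -0.002
```

View pics/w4.png

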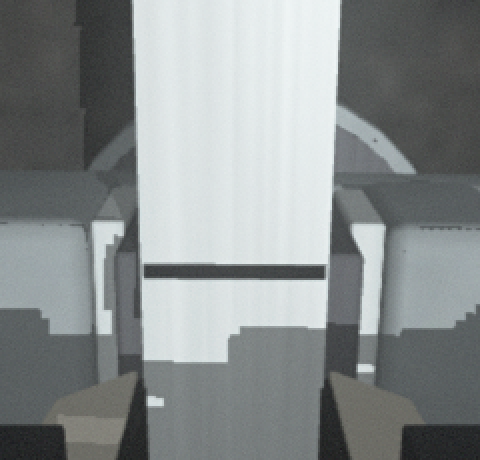

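About 1.8 mm is left: the line is at crop (235,271) and the edge at crop row 251, which is 6 mm lower. Yaw matches.

>>> apply_moves --pt "0 -0.03 -0.002 0 -0.003" --pt "0 0 0 -0.01 0" --pt "0 0 0 -0.01 0" --pt "0 0 0 0 0"

```text
clock: 15.3
position: [0.5478, 0.0092, 0.1269]
ee_rot: [-0.125, 3.127, 0.001]
force: [4.4, 0.6, 23.8]
width: 0.38
gripper_force: 40.0
```

```bash
python3 fin.py w5
```

```text
15.3 [0.54779083 0.00921038 0.12687861] [ 4.43260349  0.59173538 23.75777717]
row 237
line [0.5129 0.0065] yaw 0.0738
edge 229.5 [ 0.5141 -0.0146  0.125 ]
edge 230.5 [0.511  0.0292 0.125 ]
edge yaw 0.0708 remaining dx -0.0003
```

The line is over the edge within 0.5 mm, yaw within 3 mrad, pressed down with 24 N and gripped at 40 N. Handing in.

```bash
python3 -c "
from cell import arm
print(arm.sign_off())"
```

```text
the job is handed in; nothing more can be done
None
```

I cranked the vice tight on the block (about 17 N at the knob), then slid the bar until its fold line lay about 0.5 mm or less from the block's edge and square to about 3 mrad. I handed the job in at 15.3 s with the short end still gripped at 40 N and pressed down with about 24 N; whether that press acts through the bar or partly through the fingertips on the block was not checked separately.

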